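# Thread the stop block down the cranked guide bar into its jig pocket

## Task

The battery-welding jig needs its stop block. First take the cell that was left standing in the jig's pocket and stand it upright on the free floor at the front of the cell tray; then take the block that has the drilled hole (not the blank one), thread it onto the bent guide bar, guide it down around the bend without letting it drop, seat it flat and square in the pocket, and let go. Leave everything else on the bench where it stands.

Things in the scene. Friction and masses are not known exactly. Their poses are not given: they have to be found in the camera images.
- jig: Fixed jig, pose varies (its +x points about to the robot's left). Dark-wood base 86 (x) x 190 (y) x 12 mm; origin = centre of its underside, z up. Steel walls 8 mm thick, top 26 mm above the bench, enclose the pocket: 60 (x) x 164 (y) mm inside, centred on the origin, floor at z = 12 mm. A bent round steel guide bar, 14 mm diameter, rises from the pocket floor near its -y end; all of it lies in the plane y = -55 mm.
- bar_foot (a point): centre of the guide bar at the pocket floor (jig 0, -55, 12 mm)
- bend_start (a point): bar centreline where the straight upright leg ends (jig 0, -55, 95 mm) and the bend starts: centreline radius 60 mm, towards the jig's -x, by 0.66 rad (38 deg)
- bend_end (a point): bar centreline where the bend ends and the straight slanting leg starts (jig -12.6, -55, 131.8 mm); the leg points along jig (-0.613, 0, 0.790) and is 89 mm long to its tip
- bar_mid (a point): bar centreline 40 mm beyond bend_end along the slanting leg; the block's hole passes it on the way down
- bar_tip (a point): the upper end of the guide bar, on its centreline (jig -67.2, -55, 202.1 mm); the last 18 mm below it is turned down to 8 mm diameter with a round end
- block: The drilled stop block, loose, 0.3 to 0.5 kg: aluminium, 56 (x) x 160 (y) x 22 (z) mm, origin = centre of its underside, z up. Black upright handle on top: 24 (x) x 44 (y) mm, centred at x = 0, y = +20 mm, from z = 22 to 67 mm. It starts flat on the bench, left or right, its yaw varies by 1.7 rad. Seated, its axes match the jig's, origin at jig (0, 0, 12 mm), 2 mm play on every side.
- block_hole (a point): centre of the block's plain round hole, 21 mm diameter, right through along the block's z; the point is half way through the thickness (block 0, -55, 11 mm)
- blank: a look-alike of the block with the same sizes and handle but no hole; lies on the other side; not to be used. Origin and axes as the block's
- cell: White round battery cell, loose, 33 mm diameter, 61 mm tall (58 mm and a small 3 mm cap), 0.11 kg, standing in the jig's pocket on the end away from the bar at the start (20 to 50 mm from the jig's origin along its +y). Origin = centre of its underside, z up
- tray: Fixed low cardboard tray 150 (x) x 120 (y) mm outside, walls 5 mm thick and 24 mm high, floor 5 mm thick; origin = centre of its underside. Three cells are fixed along its back (x = +46 mm, y = -34, 0, 34 mm), 66 mm high above the bench; the floor from x = -70 to +29 mm is free. Stands at the back left or back right, opposite the bin
- tray_free (a point): middle of the tray's free floor (tray -25, 0, 5 mm): stand the cell about here
- bin: fixed grey parts bin 150 x 120 x 40 mm, origin = centre of its underside; not to be used
- cell_left: bystander cell standing on the bench left of the jig, 33 mm diameter, 61 mm tall, origin = centre of its underside
- cell_right: bystander cell standing on the bench right of the jig, same size
- reel: bystander: flat steel reel lying behind the jig, 90 mm diameter, 16 mm high, origin = centre of its underside
- flux: bystander: white bottle standing behind the jig, 52 mm diameter, 120 mm tall, origin = centre of its underside
Things that resemble listed ones, but are neither listed nor needed, are in the scene too. What is shaped like the block but blue is not meant. What is shaped like the tray but purple is not meant.

How it is judged:
By the outcome, as a careful person would: the job done as asked, in the order asked, and still so for the second after the job is handed in, with the robot touching nothing.
It also fails if it takes over 72 s, if anything falls off the work surface, if the arm or the gripper's body presses on something with over 40 N, if the wrist force passes 120 N, or if a joint passes its speed limit or range.

## Robot

A 7-joint arm with a two-finger parallel gripper is mounted at the origin on the work surface. World frame = base frame: x ahead of the robot, y to its left, z up, the work surface at z = 0. Lengths are in m, angles in rad, forces in N, time in s.
With the tool pointing down it reaches from about 0.35 to 0.9 m from the base axis. Payload 7.2 kg.
Tool frame: the origin (TCP) lies at the very end of the fingers, on their centre line; the grasp point (between the pads) lies 19 mm behind it (pinch_z is the distance from the TCP to the grasp point, in m); z points along the fingers, y is the direction in which the jaws open and shut (so a half turn about z gives the same grasp; the last joint's range is limited). The gripper opens to 85 mm and grips with 20 to 120 N. Pads are 22 mm wide; open, the fingers measure 114 mm over their backs; the gripper's body (76 mm by 85 mm) begins 54 mm behind the grasp point. The pads swing forward as they close: fully open they stand 13 mm farther back than shut.
Start: joints at [1.244, 0.411, -0.013, 1.596, 0.006, 1.134, -0.082], TCP at [0.16, -0.604, 0.231] pointing down, gripper open.
Joint ranges: [-2.95, 2.95], [-0.29, 1.99], [-1.47, 1.44], [0.14, 2.54], [-1.03, 4.17], [0.13, 1.85], [-2.86, 2.86]. Speed limits (rad/s): [2.39, 2.39, 3.01, 3.01, 3.14, 3.14, 3.14].

## Interface

Orientations are given as a 3x3 rotation matrix whose columns are the frame's x, y, z axes.
In Python, from workcell import observe, read_camera, hand_in, pinch_z gives the robot as it stands. The module is installed in compiled form; this text tells all that it offers.
- The arm moves only by the shell command python3 -m jog 'ROWS' [FORCE]. ROWS is JSON, a list of rows, each a list of 7 numbers: the shift along the tool's x, y, z each as a share of 25 cm, from -1 to 1, then the turn, a rotation vector about the tool's x, y, z each as a share of pi rad, from -1 to 1, then the opening, from -1 (shut) to 1 (fully open). In form: [[x, y, z, wx, wy, wz, claw], ...]. A call has 1 to 20 rows; each row shifts and turns the pose as measured when the row begins, along the tool's axes as they then stand; what a row does not reach is not made up. A row lasts 1/8 s, in which the tool goes at most 62.5 mm and 10.7 degrees, less where a joint would pass 70% of its speed; a pose out of reach is approached as far as the arm can. A call with a number of a shift or a turn outside -1 to 1 is refused whole. A call with a gripper value outside its range is refused whole. The fingers move at their own pace and stop on an object; FORCE is the grip in N (left out, the last holds). Time passes only in rows, so rows that do not move let the fingers close. It gives the time, the measured TCP pose, the force and the opening at its end, in the units of the state.
- observe(): the state, without advancing time (a new reading comes with each control period).
- read_camera(name): name is "side" or "top"; returns a dict with "color" (400x640x3 uint8, red, green, blue), "mtx" (3x3 intrinsics, pixels), "R" (3x3) and "t" (3): a world point X has camera coordinates R X + t. Camera axes: x right, y down, z forward; pixel columns grow to the right and rows downward; lengths in m; the calibration is good to about 2 mm. A picture is of the moment at which its call begins. There is no depth.
- hand_in(): hands the job in, once; it reports no verdict.
The state is a dict: "t": time; "joint_pos": joint angles; "joint_vel": joint speeds; "joint_torque": joint torques, N m; "eef_pos": TCP position; "ee_rot": TCP orientation; "wrist_force": force on the tool from outside, world axes, zero at the start; "moment": the same for the moment, N m; "gripper_width": opening from 0.0 (shut) to 1.0 (fully open).
Only numpy, scipy, OpenCV 4.12 (cv2) and the standard library are available. Lean on these libraries where they do the work, as an engineer would, in place of code of your own. Each camera call takes 0.05 s, during which the arm holds its last target. There are 200 camera calls.

## Working session

There is one attempt and no reset: what is moved stays moved. The work goes in short steps, Python scripts to look and compute and a shell command to move; the robot and the scene stay as the last step left them, time stands still between calls to the robot, and variables do not carry over. Pictures are saved under pics/ and viewed, about 8 in all and at most 12, crops included, and the job is handed in when it is done.

```bash
mkdir -p pics; python3 - <<'E'
from workcell import *
import cv2,numpy as np
print(observe()); print(pinch_z)
for n in("top","side"):
    c=read_camera(n); cv2.imwrite(f"pics/{n}0.png",c["color"][:,:,::-1]); np.savez(f"pics/{n}0.npz",**c)
    print(n,c["mtx"].tolist(),c["R"].round(4).tolist(),c["t"], -c["R"].T@c["t"])
E
```

```text
{'t': 0.0, 'joint_pos': array([ 1.24378716,  0.41190671, -0.01270209,  1.59705156,  0.00557218,
        1.1342648 , -0.08222153]), 'joint_vel': array([ 0.00057937, -0.00052834,  0.00061482, -0.00010802, -0.00045342,
        0.00076532,  0.00161116]), 'joint_torque': array([-4.26925935e-04, -6.00631714e+01,  6.81672972e-01, -2.99406195e+01,
        1.37032705e-02,  1.09288632e-02, -4.78708699e-06]), 'eef_pos': array([ 0.15979408, -0.60372206,  0.23044578]), 'ee_rot': array([[ 9.66699948e-01,  2.55912025e-01, -4.96241635e-04],
       [ 2.55912490e-01, -9.66698763e-01,  1.51610843e-03],
       [-9.17257960e-05, -1.59261637e-03, -9.99998728e-01]]), 'wrist_force': array([-0.17436064, -1.00817158,  0.24210501]), 'moment': array([ 0.00819626, -0.00655642,  0.00657305]), 'gripper_width': 0.9970228649351711}
0.0187
top [[465.6413643341168, 0.0, 321.34663898418614], [0.0, 465.6413643341168, 197.3854774831195], [0.0, 0.0, 1.0]] [[-0.0135, -0.9998, 0.0112], [-0.9961, 0.0125, -0.0868], [0.0866, -0.0124, -0.9962]] [-0.028536    0.55693134  1.57333849] [ 0.41808732 -0.01602827  1.61596005]
side [[387.0074028060199, 0.0, 318.519236217567], [0.0, 387.0074028060199, 200.761374857421], [0.0, 0.0, 1.0]] [[-0.916, -0.4011, -0.0081], [-0.2479, 0.5819, -0.7745], [0.3154, -0.7075, -0.6325]] [0.47890879 0.23799629 1.02395217] [0.17473154 0.77801192 0.83584703]
```

View pics/top0.png

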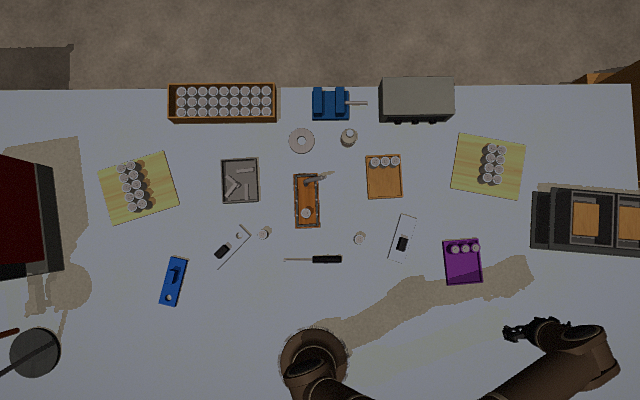

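View pics/side0.png

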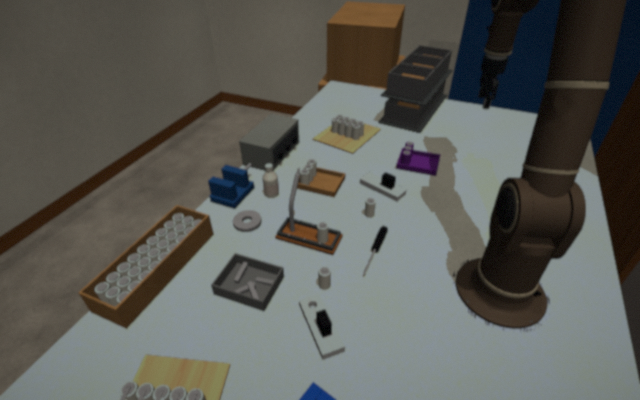

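The top view shows the jig at about (306,200) with its bar tip at about (331,173), and the cell standing at (306,213). The tray is at (384,176), and the two aluminium blocks are at (233,247) on the left and (403,240) on the right. The side view hints at a hole in the left block at (312,303), so I'll enlarge both.

```bash
python3 - <<'E'
import cv2,numpy as np
a=cv2.imread("pics/top0.png");b=cv2.imread("pics/side0.png")
def g(im,x0,y0,x1,y1,s): return cv2.resize(cv2.convertScaleAbs(im[y0:y1,x0:x1],alpha=1.3),None,fx=s,fy=s,interpolation=cv2.INTER_CUBIC)
cv2.imwrite("pics/c1.png",g(a,205,145,425,275,3.6))
cv2.imwrite("pics/c2.png",np.hstack([g(b,270,160,410,360,2.9)]))
E
```

```text
(no output)
```

View pics/c1.png

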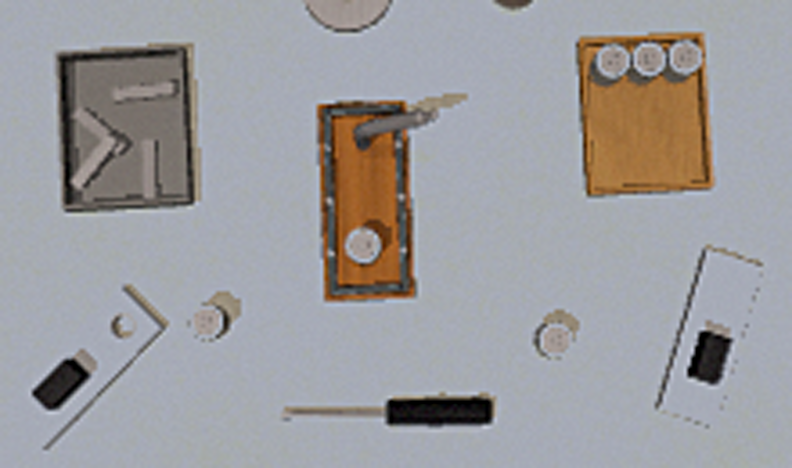

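View pics/c2.png

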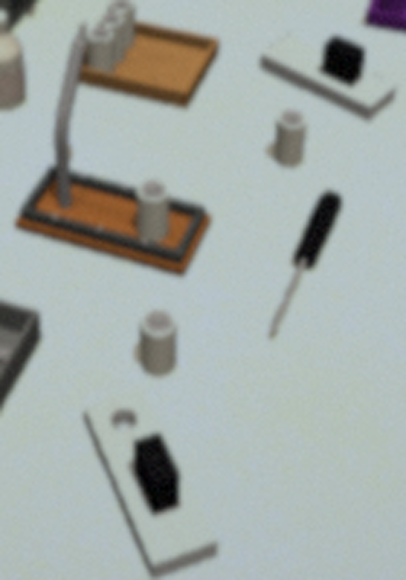

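The drilled block is the one on the left: its hole is at about (239,235) and its handle at about (222,251) in the top image. The right one is blank. Next I'll measure by casting rays.

```bash
cat > h.py <<'E'
import cv2,numpy as np
from scipy.spatial.transform import Rotation as Ro
def ray(c,uv,z):
    "pixel -> world point on plane z"
    d=c["R"].T@np.linalg.inv(c["mtx"])@np.array([uv[0],uv[1],1.]); o=-c["R"].T@c["t"]
    return o+d*(z-o[2])/d[2]
def proj(c,X):
    p=c["mtx"]@(c["R"]@np.asarray(X,float)+c["t"]); return p[:2]/p[2]
def load(n): return dict(np.load(f"pics/{n}.npz"))
def yawR(deg):
    "tool pointing down with tool x at this azimuth"
    a=np.radians(deg); x=np.array([np.cos(a),np.sin(a),0]); z=np.array([0,0,-1.]); return np.c_[x,np.cross(z,x),z]
def need(p,R,s):
    "shift / turn shares (tool axes now) to get to TCP p, orientation R"
    A=s["ee_rot"]; return (A.T@(np.asarray(p)-s["eef_pos"])/.25).round(3),(Ro.from_matrix(A.T@R).as_rotvec()/np.pi).round(4)
E
python3 - <<'E'
from h import *
c=load("top0");s=load("side0")
im=c["color"];hsv=cv2.cvtColor(im,cv2.COLOR_RGB2HSV)
def blobs(m,roi,n=1):
    x0,y0,x1,y1=roi; q=np.zeros(m.shape,np.uint8); q[y0:y1,x0:x1]=m[y0:y1,x0:x1]
    cs,_=cv2.findContours(q,cv2.RETR_EXTERNAL,cv2.CHAIN_APPROX_NONE)
    return sorted(cs,key=cv2.contourArea)[::-1][:n]
def rect(name,m,roi,z):
    k=blobs(m,roi)[0]; w=np.array([ray(c,p[0],z)[:2] for p in k],np.float32)
    r=cv2.minAreaRect(w); e=cv2.boxPoints(r); d1=e[1]-e[0]; d2=e[2]-e[1]; L=d1 if np.hypot(*d1)>np.hypot(*d2) else d2
    print(name,"ctr",np.round(r[0],4),"size",np.round(r[1],4),"long-axis az",np.degrees(np.arctan2(L[1],L[0])).round(1))
orange=cv2.inRange(hsv,(5,90,40),(22,255,255))
oc=cv2.morphologyEx(orange,cv2.MORPH_CLOSE,np.ones((5,5)))
rect("jig",oc,(285,165,326,235),.012); rect("tray",oc,(355,145,410,205),.012)
dark=cv2.inRange(im,(0,0,0),(60,60,60))
rect("handle",dark,(210,238,233,262),.067)
# jig wall: bluish dark ring
ring=cv2.inRange(hsv,(0,0,0),(179,255,100)); 
rect("ring",cv2.morphologyEx(ring&~orange,cv2.MORPH_CLOSE,np.ones((3,3))),(290,170,322,230),.026)
f=lambda x,y:((x+.5)/3.6-.5+205,(y+.5)/3.6-.5+145)
g=lambda x,y:((x+.5)/2.9-.5+270,(y+.5)/2.9-.5+160)
def pt(n,t,si,z): print(n,ray(c,f(*t),z).round(4),ray(s,g(*si),z).round(4))
pt("cell top",(364,243),(153,187),.071)
pt("hole",(123,326),(124,420),.022)
pt("handle top",(56,387),(152,447),.067)
pt("handle base",(80,366),(160,500),.022)
for n,p in dict(c1=(45,447),c2=(165,325),c3=(127,287)).items(): print(n,ray(c,f(*p),.011).round(4))
pt("bar tip",(431,118),(83,25),.202)
pt("barfoot",(362,140),(67,203),.012)
gray=cv2.cvtColor(im,cv2.COLOR_RGB2GRAY)
print(gray[226:243,230:252])
E
```

```text
jig ctr [0.5488 0.0165] size [0.19   0.0849] long-axis az 1.7
tray ctr [ 0.6299 -0.2536] size [0.1529 0.1225] long-axis az 2.2
handle ctr [0.3787 0.2972] size [0.0258 0.0461] long-axis az -45.4
ring ctr [0.5468 0.0136] size [0.0962 0.189 ] long-axis az -0.8
cell top [0.5039 0.0172 0.071 ] [0.5025 0.0166 0.071 ]
hole [0.431 0.247 0.022] [0.4299 0.2498 0.022 ]
handle top [0.3758 0.3007 0.067 ] [0.3847 0.2935 0.067 ]
handle base [0.3939 0.2874 0.022 ] [0.3713 0.3085 0.022 ]
c1 [0.318  0.3223 0.011 ]
c2 [0.4315 0.2089 0.011 ]
c3 [0.4682 0.2451 0.011 ]
bar tip [ 0.6023 -0.0437  0.202 ] [ 0.604  -0.0439  0.202 ]
barfoot [0.6065 0.0194 0.012 ] [0.6021 0.0168 0.012 ]
[[132 130 131 132 130 132 132 133 134 133  86  71 103 112 134 134 132 131
  131 132 131 133]
 [133 133 131 133 131 132 131 130 133 136 132  89  71 105 109 131 132 131
  131 129 131 131]
 [132 131 132 131 132 130 131 132 132 132 136 134  87  73 103 108 136 133
  131 131 132 131]
 [129 131 131 132 130 132 131 130 130 133 132 136 133  86  70 103 111 134
  134 133 131 130]
 [129 130 131 132 131 131 131 131 132 130 132 134 137 134  8
[... 449 characters left out ...]
4 132 125 132 131 131 133 136
  134  83  73 113]
 [128 131 132 131 132 126  68  68 112 138 134 130 123 132 133 132 132 135
  135 105  82 139]
 [132 132 130 133 134 132  93  57 106 104 105 109 129 133 131 132 134 131
  100  74 140 135]
 [132 130 131 133 133 136 135  96  74 109 111 123 135 133 131 134 132  99
   73 139 134 131]
 [132 129 133 132 132 132 134 137 136 128 135 134 131 132 134 132 101  80
  138 134 131 132]
 [131 134 129 130 131 131 130 133 133 132 132 131 133 133 130 100  72 136
  134 132 131 133]
 [133 131 131 131 131 128 131 132 131 132 132 133 134 130 100  73 138 136
  131 133 131 132]
 [133 133 131 132 132 132 130 133 132 131 133 132 132  98  72 138 135 132
  132 130 130 131]]
```

```bash
python3 - <<'E'
from h import *
from workcell import observe
s=observe(); print(need((.504,.017,.23),yawR(2),s))
E
```

```text
(array([ 1.966, -2.048,  0.005]), array([-0.0005,  0.0001,  0.0713]))
```

```bash
python3 -m jog '[[0.164,-0.171,0,0,0,0,1],[0.164,-0.171,0,0,0,0,1],[0.164,-0.171,0,0,0,0,1],[0.164,-0.171,0,0,0,0,1],[0.164,-0.171,0,0,0,0,1],[0.164,-0.171,0,0,0,0,1],[0.164,-0.171,0,0,0,0,1],[0.164,-0.171,0,0,0,0,1],[0.164,-0.171,0,0,0,0,1],[0.164,-0.171,0,0,0,0,1],[0.164,-0.171,0,0,0,0,1],[0.164,-0.171,0,0,0,0,1]]' 40
python3 - <<'E'
from h import *
from workcell import observe
s=observe(); print(need((.504,.017,.23),yawR(2),s),s["joint_pos"].round(2))
E
```

```text
t: 1.6
eef_pos: [0.5117, 0.0328, 0.2282]
ee_rot: [[0.969, 0.246, -0.002], [0.246, -0.969, 0.001], [-0.002, -0.001, -1.0]]
wrist_force: [-0.5, -1.1, 0.6]
gripper_width: 0.997
(array([-0.045,  0.053, -0.007]), array([-0.0003,  0.0006,  0.068 ])) [ 0.27  0.27 -0.51  1.84  0.15  1.07 -1.62]
```

```bash
python3 -m jog '[[-0.022,0.026,0,0,0,0.034,1],[-0.022,0.026,0,0,0,0.034,1],[0,0,0,0,0,0,1]]'
python3 - <<'E'
from h import *
from workcell import observe
s=observe(); print(need((.504,.017,.04),yawR(2),s))
E
```

```text
t: 1.98
eef_pos: [0.5042, 0.0243, 0.2268]
ee_rot: [[0.999, 0.04, -0.004], [0.04, -0.999, 0.004], [-0.004, -0.004, -1.0]]
wrist_force: [-0.5, -0.2, 0.5]
gripper_width: 1.0
(array([0.001, 0.032, 0.747]), array([-0.0013,  0.0012,  0.0016]))
```

```bash
python3 -m jog '[[0,0.016,0.15,0,0,0,1],[0,0.012,0.15,0,0,0,1],[0,0,0.15,0,0,0,1],[0,0,0.15,0,0,0,1],[0,0,0.1,0,0,0,1],[0,0,0.03,0,0,0,1],[0,0,0,0,0,0,1]]'
python3 - <<'E'
from h import *
from workcell import *
s=observe(); print(need((.504,.017,.04),yawR(2),s))
c=read_camera("side"); im=c["color"][:,:,::-1]
cv2.imwrite("pics/s1.png",cv2.resize(im[150:330,250:410],None,fx=3,fy=3,interpolation=cv2.INTER_CUBIC))
E
```

```text
t: 2.85
eef_pos: [0.5058, 0.0178, 0.0402]
ee_rot: [[0.999, 0.055, -0.001], [0.055, -0.998, 0.005], [-0.0, -0.005, -1.0]]
wrist_force: [-0.3, 0.2, 0.3]
gripper_width: 1.006
(array([-0.007,  0.003,  0.001]), array([-0.0015,  0.0002,  0.0063]))
```

View pics/s1.png

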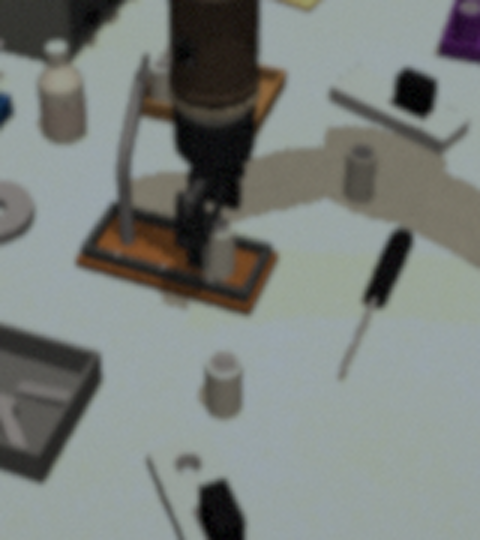

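```bash
python3 - <<'E'
from h import *
c=load("side0")
for p in [(.504,.017,.071),(.504,.017,.012),(.504,.065,.05),(.504,-.03,.05),(.504,.065,.04)]: print(p,((proj(c,p)-[250,150])*3).round())
E
```

```text
(0.504, 0.017, 0.071) [216. 222.]
(0.504, 0.017, 0.012) [216. 266.]
(0.504, 0.065, 0.05) [196. 270.]
(0.504, -0.03, 0.05) [234. 209.]
(0.504, 0.065, 0.04) [196. 277.]
```

The side picture shows the cell at about (218,250) in the crop, where it should be. The near finger, at about (196,260), is at its expected place, so I'll close.

```bash
python3 -m jog '[[-0.007,0,0,0,0,0.006,1],[0,0,0,0,0,0,-1],[0,0,0,0,0,0,-1],[0,0,0,0,0,0,-1],[0,0,0,0,0,0,-1],[0,0,0,0,0,0,-1],[0,0,0,0,0,0,-1]]' 40
python3 -m jog '[[0,0,-0.1,0,0,0,-1],[0,0,-0.2,0,0,0,-1],[0,0,-0.2,0,0,0,-1],[0,0,-0.2,0,0,0,-1],[0,0,0,0,0,0,-1]]'
python3 - <<'E'
from h import *
from workcell import observe
s=observe(); print(need((.602,-.255,.2),yawR(2),s),s["joint_pos"].round(2))
E
```

```text
t: 3.78
eef_pos: [0.5062, 0.0176, 0.0435]
ee_rot: [[0.999, 0.034, 0.005], [0.034, -0.999, 0.004], [0.005, -0.004, -1.0]]
wrist_force: [-0.6, 0.5, 0.9]
gripper_width: 0.377
t: 4.4
eef_pos: [0.5042, 0.017, 0.2222]
ee_rot: [[0.999, 0.035, 0.001], [0.035, -0.999, 0.005], [0.001, -0.005, -1.0]]
wrist_force: [0.7, -0.8, -1.6]
gripper_width: 0.375
(array([0.353, 1.101, 0.084]), array([-0.0016, -0.0004,  0.0001])) [ 0.28  0.25 -0.48  1.87  0.13  1.05 -1.79]
```

```bash
python3 -m jog '[[0,0.17,0,0,0,0,-1],[0,0.17,0,0,0,0,-1],[0,0.17,0,0,0,0,-1],[0.06,0.17,0,0,0,0,-1],[0.1,0.17,0,0,0,0,-1],[0.1,0.17,0,0,0,0,-1],[0.093,0.081,0,0,0,0,-1],[0,0,0,0,0,0,-1],[0,0,0,0,0,0,-1]]'
python3 - <<'E'
from h import *
from workcell import observe
s=observe(); print(need((.602,-.255,.039),yawR(2),s),s["joint_pos"].round(2))
E
```

```text
t: 5.52
eef_pos: [0.5988, -0.2613, 0.2066]
ee_rot: [[0.999, 0.038, -0.016], [0.038, -0.999, 0.009], [-0.015, -0.01, -1.0]]
wrist_force: [-0.4, 0.4, -1.3]
gripper_width: 0.373
(array([ 0.024, -0.018,  0.67 ]), array([-0.0031,  0.0049,  0.001 ])) [ 0.56  0.51 -0.33  1.52  0.17  1.16 -1.33]
```

```bash
python3 -m jog '[[0.024,-0.018,0.1,-0.003,0.005,0,-1],[0,0,0.15,0,0,0,-1],[0,0,0.15,0,0,0,-1],[0,0,0.15,0,0,0,-1],[0,0,0.08,0,0,0,-1],[0,0,0,0,0,0,-1]]'
python3 - <<'E'
from h import *
from workcell import observe
s=observe(); print(need((.602,-.255,.0365),yawR(2),s),s["wrist_force"])
E
```

```text
t: 6.28
eef_pos: [0.6017, -0.2501, 0.0454]
ee_rot: [[0.999, 0.044, -0.0], [0.044, -0.999, 0.001], [-0.0, -0.001, -1.0]]
wrist_force: [-0.5, 0.5, -0.7]
gripper_width: 0.373
(array([0.001, 0.02 , 0.036]), array([-0.0004,  0.    ,  0.003 ])) [-0.45902653  0.48857225 -0.68699183]
```

```bash
python3 -m jog '[[0,0.016,0.022,0,0,0,-1],[0,0,0.006,0,0,0,-1],[0,0,0.006,0,0,0,-1],[0,0,0.006,0,0,0,-1],[0,0,0,0,0,0,-1]]'
```

```text
t: 6.9
eef_pos: [0.6045, -0.2552, 0.0395]
ee_rot: [[0.999, 0.044, 0.006], [0.044, -0.999, -0.001], [0.006, 0.002, -1.0]]
wrist_force: [0.7, -0.2, -0.6]
gripper_width: 0.375
```

```bash
python3 -m jog '[[0,0,0.01,0,0,0,-1],[0,0,0.008,0,0,0,-1],[0,0,0.006,0,0,0,-1],[0,0,0,0,0,0,-1]]'
```

```text
t: 7.4
eef_pos: [0.6055, -0.2552, 0.0368]
ee_rot: [[0.999, 0.044, 0.008], [0.044, -0.999, -0.003], [0.008, 0.003, -1.0]]
wrist_force: [-0.1, -1.0, -1.0]
gripper_width: 0.372
```

```bash
python3 -m jog '[[0,0,0.01,0,0,0,-1],[0,0,0.008,0,0,0,-1],[0,0,0,0,0,0,-1]]'
```

```text
t: 7.78
eef_pos: [0.6067, -0.2552, 0.0368]
ee_rot: [[0.999, 0.044, 0.011], [0.044, -0.999, -0.004], [0.01, 0.005, -1.0]]
wrist_force: [0.5, 0.3, -1.5]
gripper_width: 0.372
```

```bash
python3 -m jog '[[0,0,0.008,0,0,0,-1],[0,0,0,0,0,0,-1]]'
```

```text
t: 8.02
eef_pos: [0.6076, -0.2552, 0.0365]
ee_rot: [[0.999, 0.044, 0.012], [0.044, -0.999, -0.005], [0.012, 0.005, -1.0]]
wrist_force: [-0.6, -0.0, 0.7]
gripper_width: 0.376
```

```bash
python3 -m jog '[[-0.01,0,0.016,0,0,0,-1]]'; python3 -m jog '[[0,0,0.012,0,0,0,-1]]'
```

```text
t: 8.15
eef_pos: [0.6083, -0.255, 0.0357]
ee_rot: [[0.999, 0.045, 0.018], [0.045, -0.999, -0.006], [0.018, 0.007, -1.0]]
wrist_force: [-6.1, 5.0, 40.0]
gripper_width: 0.376
t: 8.28
eef_pos: [0.6091, -0.255, 0.0357]
ee_rot: [[0.999, 0.045, 0.02], [0.045, -0.999, -0.007], [0.019, 0.008, -1.0]]
wrist_force: [1.0, -0.2, 6.0]
gripper_width: 0.373
```

```bash
python3 -m jog '[[0,0,0,0,0,0,-0.2],[0,0,0,0,0,0,0.4],[0,0,0,0,0,0,1],[0,0,0,0,0,0,1],[0,0,-0.05,0,0,0,1],[0,0,-0.2,0,0,0,1],[0,0,-0.25,0,0,0,1],[0,0,-0.25,0,0,0,1],[0,0,0,0,0,0,1]]'
python3 - <<'E'
from h import *
from workcell import observe
s=observe(); print(need((.378,.300,.23),yawR(135),s),s["joint_pos"].round(2))
E
```

```text
t: 9.4
eef_pos: [0.6054, -0.2534, 0.229]
ee_rot: [[0.999, 0.045, 0.02], [0.046, -0.999, -0.006], [0.02, 0.007, -1.0]]
wrist_force: [-0.5, -0.5, -0.6]
gripper_width: 0.999
(array([-0.808, -2.252, -0.035]), array([ 0.0083, -0.0008, -0.7355])) [ 0.56  0.48 -0.34  1.52  0.17  1.15 -1.34]
```

```bash
python3 -m jog '[[-0.08,-0.225,-0.01,0,0,0,1],[-0.08,-0.225,0,0,0,0,1],[-0.08,-0.225,0,0,0,0,1],[-0.08,-0.225,0,0,0,0,1],[-0.08,-0.225,0,0,0,0,1],[-0.08,-0.225,0,0,0,0,1],[-0.08,-0.225,0,0,0,0,1],[-0.08,-0.225,0,0,0,0,1],[-0.08,-0.225,0,0,0,0,1],[-0.08,-0.2,0,0,0,0,1]]'
python3 -m jog '[[0,0,0,0,0,-0.058,1],[0,0,0,0,0,-0.058,1],[0,0,0,0,0,-0.058,1],[0,0,0,0,0,-0.058,1],[0,0,0,0,0,-0.058,1],[0,0,0,0,0,-0.058,1],[0,0,0,0,0,-0.058,1],[0,0,0,0,0,-0.058,1],[0,0,0,0,0,-0.058,1],[0,0,0,0,0,-0.058,1],[0,0,0,0,0,-0.058,1],[0,0,0,0,0,-0.058,1]]'
python3 - <<'E'
from h import *
from workcell import *
s=observe(); print(need((.378,.300,.05),yawR(135),s),s["joint_pos"].round(2))
c=read_camera("top"); np.savez("pics/top1.npz",**c); im=c["color"][:,:,::-1]
cv2.imwrite("pics/t1.png",cv2.resize(cv2.convertScaleAbs(im[140:270,205:425],alpha=1.3),None,fx=3.6,fy=3.6,interpolation=cv2.INTER_CUBIC))
E
```

```text
t: 10.65
eef_pos: [0.3751, 0.3048, 0.2238]
ee_rot: [[0.999, 0.036, 0.027], [0.036, -0.999, -0.009], [0.027, 0.01, -1.0]]
wrist_force: [0.9, -0.6, 0.7]
gripper_width: 1.0
t: 12.15
eef_pos: [0.3684, 0.3081, 0.2236]
ee_rot: [[-0.656, 0.754, 0.027], [0.754, 0.657, -0.011], [-0.026, 0.013, -1.0]]
wrist_force: [-0.2, -0.0, -0.4]
gripper_width: 1.002
(array([-0.032, -0.002,  0.696]), array([ 0.0039,  0.0084, -0.022 ])) [ 0.11  0.36 -1.12  1.91  0.39  1.1  -0.46]
```

View pics/t1.png

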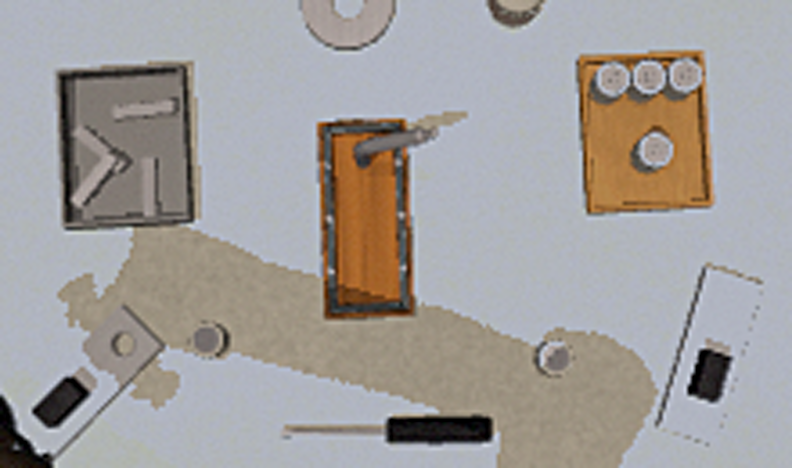

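The top picture shows the cell upright on the free tray floor at about (655,150) in the crop, and the pocket is empty. I'll align over the handle next.

```bash
python3 -m jog '[[-0.03,0,0.1,0.004,0.008,-0.024,1],[0,0,0.15,0,0,0,1],[0,0,0.15,0,0,0,1],[0,0,0.1,0,0,0,1],[0,0,0,0,0,0,1],[0,0,0,0,0,0,1]]'
python3 - <<'E'
from h import *
from workcell import *
s=observe(); print(need((.378,.300,.032),yawR(135),s),s["joint_pos"].round(2))
E
```

```text
t: 12.95
eef_pos: [0.375, 0.3013, 0.0964]
ee_rot: [[-0.707, 0.707, 0.001], [0.707, 0.707, -0.002], [-0.002, -0.0, -1.0]]
wrist_force: [0.3, 0.6, -1.3]
gripper_width: 0.997
(array([-0.012,  0.005,  0.257]), array([-0.0001,  0.0006,  0.0002])) [-0.01  0.54 -0.99  2.03  0.59  0.89 -0.54]
```

```bash
python3 -m jog '[[-0.01,0.005,0.12,0,0,0,1],[0,0,0.1,0,0,0,1],[0,0,0.04,0,0,0,1],[0,0,0,0,0,0,1]]'
python3 -m jog '[[0,0,0,0,0,0,0],[0,0,0,0,0,0,-1],[0,0,0,0,0,0,-1],[0,0,0,0,0,0,-1],[0,0,0,0,0,0,-1],[0,0,0,0,0,0,-1],[0,0,0,0,0,0,-1]]' 90
python3 - <<'E'
from h import *
from workcell import *
s=observe(); print(need((.378,.300,.032),yawR(135),s),s["joint_pos"].round(2),s["eef_pos"])
E
```

```text
t: 13.45
eef_pos: [0.3813, 0.3026, 0.0349]
ee_rot: [[-0.704, 0.71, 0.009], [0.71, 0.704, 0.003], [-0.004, 0.008, -1.0]]
wrist_force: [-0.2, 0.7, -0.2]
gripper_width: 0.999
t: 14.32
eef_pos: [0.3821, 0.3032, 0.0377]
ee_rot: [[-0.703, 0.711, 0.012], [0.711, 0.703, 0.004], [-0.006, 0.011, -1.0]]
wrist_force: [-0.8, 0.2, 0.9]
gripper_width: 0.267
(array([ 0.003, -0.021,  0.022]), array([ 0.0034,  0.0018, -0.0017])) [-0.09  0.62 -0.89  2.06  0.71  0.78 -0.64] [0.38210049 0.30315024 0.03765104]
```

```bash
python3 -m jog '[[0,0,-0.04,-0.003,-0.002,0,-1],[0,0,-0.1,0,0,0,-1],[0,0,-0.15,0,0,0,-1],[0,0,-0.15,0,0,0,-1],[0,0,-0.15,0,0,0,-1],[0,0,-0.15,0,0,0,-1],[0,0,-0.15,0,0,0,-1],[0,0,-0.15,0,0,0,-1],[0,0,-0.1,0,0,0,-1],[0,0,0,0,0,0,-1]]'
python3 - <<'E'
from h import *
from workcell import *
s=observe(); print(need((.45,.10,.34),yawR(181.7),s),s["joint_pos"].round(2),s["moment"].round(2))
E
```

```text
t: 15.58
eef_pos: [0.3711, 0.3003, 0.3319]
ee_rot: [[-0.707, 0.707, 0.025], [0.707, 0.707, 0.0], [-0.017, 0.018, -1.0]]
wrist_force: [-0.1, 0.2, -5.0]
gripper_width: 0.264
(array([-0.79 , -0.343, -0.025]), array([ 0.0031,  0.0075, -0.2595])) [ 0.26  0.24 -1.22  1.75  0.26  1.3  -0.24] [ 0.07  0.12 -0.03]
```

```bash
python3 -m jog '[[-0.15,-0.065,0,0,0,0,-1],[-0.16,-0.07,-0.01,0,0,0,-1],[-0.16,-0.07,-0.01,0,0,0,-1],[-0.16,-0.07,0,0,0,0,-1],[-0.14,-0.06,0,0,0,0,-1],[0,0,0,0,0,-0.05,-1],[0,0,0,0,0.003,-0.052,-1],[0,0,0,0,0.003,-0.052,-1],[0,0,0,0,0,-0.052,-1],[0,0,0,0,0,-0.05,-1],[0,0,0,0,0,0,-1]]'
cat >> h.py <<'E'
JO=np.array([.5488,.0165,0]);a=np.radians(91.7)
JR=np.array([[np.cos(a),-np.sin(a),0],[np.sin(a),np.cos(a),0],[0,0,1]])
HT=np.array([-.075,0,.0267])   # hole centre in tool frame
def bar(d):
    "jig-frame bar centreline point and tangent angle at distance d above foot (83 straight, 39.6 bend, 89 slant), m"
    if d<.083: return np.array([0,-.055,.012+d]),0.
    th=min((d-.083)/.06,.66); p=np.array([-.06*(1-np.cos(th)),-.055,.095+.06*np.sin(th)])
    return p+max(d-.083-.0396,0)*np.array([-np.sin(th),0,np.cos(th)]),th
def pose(d,off=(0,0,0),th=None):
    "TCP pose with the hole centre on the bar at d, block square to it"
    p,t=bar(d); t=t if th is None else th
    B=JR@np.array([[np.cos(t),0,-np.sin(t)],[0,1,0],[np.sin(t),0,np.cos(t)]])
    R=np.c_[B[:,1],B[:,0],-B[:,2]]
    return JO+JR@(p+np.array(off))-R@HT,R
def jigpos(s):
    "hole centre in jig frame, tilt, and bar-frame axes error"
    h=JR.T@(s["eef_pos"]+s["ee_rot"]@HT-JO); z=JR.T@-s["ee_rot"][:,2]; y=JR.T@s["ee_rot"][:,0]
    return (h*1e3).round(1),"tilt %.3f"%np.arctan2(-z[0],z[2]),"roll %.3f yaw %.3f"%(z[1],-y[0])
E
python3 - <<'E'
from h import *
from workcell import *
s=observe(); p,R=pose(.2412,th=.66); print(p,bar(.2116)); print(need(p,R,s),jigpos(s),s["joint_pos"].round(2))
E
```

```text
t: 16.95
eef_pos: [0.4411, 0.0947, 0.323]
ee_rot: [[-0.999, -0.046, -0.01], [-0.046, 0.999, 0.0], [0.01, 0.001, -1.0]]
wrist_force: [-0.3, 1.2, -4.1]
gripper_width: 0.265
[ 0.53182545 -0.08573491  0.24657288] (array([-0.06716787, -0.055     ,  0.20209632]), 0.66)
(array([-0.332, -0.738,  0.302]), array([-0.2098, -0.0047,  0.0041])) (array([ 82.7,  30.6, 295.6]), 'tilt 0.001', 'roll -0.010 yaw 0.017') [ 0.86  0.26 -1.36  1.8   0.26  1.31  1.05]
```

```bash
python3 -m jog '[[-0.07,-0.16,0,0,0,0.004,-1],[-0.09,-0.2,0,0,0,0,-1],[-0.09,-0.2,0,0,0,0,-1],[-0.08,-0.17,0,0,0,0,-1]]'
python3 - <<'E'
from h import *
from workcell import *
s=observe(); p,R=pose(.2412,th=.66); print(need(p,R,s),jigpos(s),s["joint_pos"].round(2))
E
```

```text
t: 17.45
eef_pos: [0.5292, -0.0858, 0.3197]
ee_rot: [[-1.0, -0.026, -0.012], [-0.026, 1.0, -0.002], [0.012, -0.002, -1.0]]
wrist_force: [-0.5, 0.6, -3.2]
gripper_width: 0.263
(array([-0.014,  0.001,  0.292]), array([-0.2108, -0.0032, -0.0023])) (array([-102. ,  -52.1,  292.1]), 'tilt -0.002', 'roll -0.012 yaw -0.004') [ 0.96  0.44 -1.22  1.62  0.42  1.39  1.28]
```

Now tilt in place at this safe height.

```bash
python3 -m jog '[[0,0,0,-0.052,0,0,-1],[0,0,0,-0.054,0,0,-1],[0,0,0,-0.054,0,0,-1],[0,0,0,-0.05,-0.003,0,-1],[0,0,0,0,0,0,-1]]'
python3 - <<'E'
from h import *
from workcell import *
s=observe(); p,R=pose(.2412,th=.66); print(need(p,R,s),jigpos(s),s["joint_pos"].round(2))
E
```

```text
t: 18.08
eef_pos: [0.5299, -0.0916, 0.3133]
ee_rot: [[-1.0, 0.014, -0.011], [0.004, 0.782, 0.623], [0.017, 0.623, -0.782]]
wrist_force: [-0.2, -0.2, -4.2]
gripper_width: 0.264
(array([-0.012, -0.148,  0.223]), array([ 0.0041,  0.0023, -0.0117])) (array([-93.3, -53. , 291.1]), 'tilt 0.673', 'roll 0.008 yaw -0.033') [ 1.25  0.77 -1.34  1.56  0.07  1.37  1.54]
```

```bash
python3 -m jog '[[-0.01,-0.075,0.09,0.004,0.002,-0.012,-1],[0,-0.06,0.09,0,0,0,-1],[0,0,0,0,0,0,-1]]'
python3 - <<'E'
from h import *
from workcell import *
s=observe(); p,R=pose(.2412,th=.66); print(need(p,R,s),jigpos(s),s["joint_pos"].round(2))
for n in("top","side"):
    c=read_camera(n); np.savez(f"pics/{n}2.npz",**c)
    tip=JO+JR@bar(.2116)[0]; B=np.c_[s["ee_rot"][:,1],s["ee_rot"][:,0],-s["ee_rot"][:,2]]; H=s["eef_pos"]+s["ee_rot"]@HT
    print(n,"tip",proj(c,tip).round(1),"hole top",proj(c,H+B[:,2]*.011).round(1),"hole bottom",proj(c,H-B[:,2]*.011).round(1))
    u,v=proj(c,H).astype(int); im=c["color"][max(v-45,0):v+45,u-45:u+45,::-1]
    cv2.imwrite(f"pics/x{n}.png",cv2.resize(cv2.convertScaleAbs(im,alpha=1.3),(400,400),interpolation=cv2.INTER_CUBIC)); print(u-45,v-45)
cv2.imwrite("pics/x2.png",np.hstack([cv2.imread("pics/xtop.png"),cv2.imread("pics/xside.png")]))
E
```

```text
t: 18.45
eef_pos: [0.5317, -0.0876, 0.2561]
ee_rot: [[-0.999, -0.024, -0.02], [-0.032, 0.798, 0.602], [0.001, 0.603, -0.798]]
wrist_force: [-1.0, 0.9, -3.1]
gripper_width: 0.269
(array([-0.001, -0.017,  0.035]), array([-0.0043, -0.0007,  0.0003])) (array([-87.3, -54.8, 234.7]), 'tilt 0.647', 'roll -0.002 yaw 0.002') [ 1.22  0.81 -1.3   1.62  0.13  1.29  1.58]
top tip [326.1 176.3] hole top [335.4 174.1] hole bottom [330.8 175.1]
288 129
side tip [298.5 167.2] hole top [301.8 150.4] hole bottom [300.2 157.9]
256 109
```

View pics/x2.png

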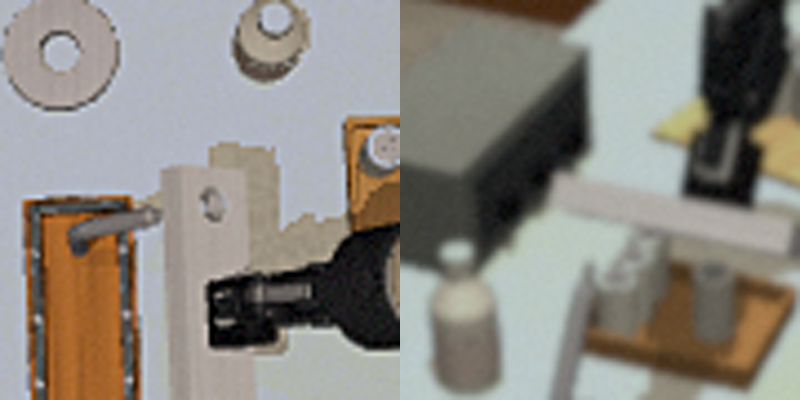

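The top view shows the hole at (335.5,174.3) against a predicted (335.4,174.1). The bar tip in the side view is at about (298,168) against a predicted (298.5,167). The model therefore agrees to about 2 mm, so I'll correct the 4 mm offset and thread the tip.

```bash
cat > n.py <<'E'
from h import *
from workcell import *
import sys
s=observe(); print(jigpos(s),"F",s["wrist_force"].round(1),"M",s["moment"].round(2),"q3 %.2f"%s["joint_pos"][2])
h=jigpos(s)[0]/1e3; ds=np.linspace(0,.2412,2413); i=np.argmin([np.linalg.norm(bar(d)[0]-h) for d in ds]); b,t=bar(ds[i]); e=(h-b)*1e3
print("d now %.4f"%ds[i],"th %.3f"%t,"perp err x %.1f y %.1f"%(e[0]*np.cos(t)+e[2]*np.sin(t),e[1]))
for d in map(float,sys.argv[1:]): p,R=pose(d); print(d,bar(d)[1].__round__(3),*need(p,R,s))
E
python3 -m jog '[[0,-0.017,0.035,-0.004,0,0,-1],[0,0,0,0,0,0,-1]]'; python3 n.py .2412 .2166 .20
```

```text
t: 18.8
eef_pos: [0.5336, -0.0851, 0.2504]
ee_rot: [[-0.999, -0.028, -0.016], [-0.032, 0.791, 0.611], [-0.004, 0.611, -0.792]]
wrist_force: [0.1, 0.2, -4.3]
gripper_width: 0.267
(array([-84.6, -56.9, 229.6]), 'tilt 0.657', 'roll 0.002 yaw 0.002') F [ 0.1  0.2 -4.3] M [-1.28  0.03 -0.01] q3 -1.30
d now 0.2412 th 0.660 perp err x 3.1 y -1.9
0.2412 0.66 [ 0.007 -0.011  0.011] [-0.0009  0.0007  0.0014]
0.2166 0.66 [ 0.008 -0.011  0.109] [-0.0009  0.0007  0.0014]
0.2 0.66 [ 0.008 -0.011  0.175] [-0.0009  0.0007  0.0014]
```

```bash
python3 -m jog '[[0.012,-0.025,0.05,-0.001,0,0.001,-1],[0.004,-0.008,0.04,0,0,0,-1],[0,0,0,0,0,0,-1]]'; python3 n.py .2166 .20
```

```text
t: 19.18
eef_pos: [0.5294, -0.0771, 0.2265]
ee_rot: [[-1.0, -0.025, -0.015], [-0.029, 0.789, 0.614], [-0.003, 0.614, -0.789]]
wrist_force: [0.5, 1.2, -2.9]
gripper_width: 0.263
(array([-76.7, -52.9, 205.6]), 'tilt 0.661', 'roll 0.003 yaw -0.001') F [ 0.5  1.2 -2.9] M [-0.84 -0.05  0.05] q3 -1.29
d now 0.2202 th 0.660 perp err x -5.4 y 2.1
0.2166 0.66 [-0.009  0.022  0.014] [0.0003 0.0009 0.0004]
0.2 0.66 [-0.009  0.022  0.08 ] [0.0003 0.0009 0.0004]
```

```bash
python3 -m jog '[[-0.008,0.02,0,0,0,0,-1],[0,0.004,0,0,0,0,-1]]'; python3 n.py .2166 .20
```

```text
t: 19.42
eef_pos: [0.5314, -0.0721, 0.2305]
ee_rot: [[-1.0, -0.024, -0.015], [-0.029, 0.789, 0.614], [-0.003, 0.614, -0.789]]
wrist_force: [0.4, 0.3, -3.9]
gripper_width: 0.265
(array([-71.8, -55.1, 209.6]), 'tilt 0.661', 'roll 0.003 yaw -0.001') F [ 0.4  0.3 -3.9] M [-1.24  0.05 -0.  ] q3 -1.29
d now 0.2204 th 0.660 perp err x 0.9 y -0.1
0.2166 0.66 [-0.    -0.004  0.014] [0.0004 0.0009 0.0003]
0.2 0.66 [ 0.    -0.004  0.081] [0.0004 0.0009 0.0003]
```

```bash
python3 -m jog '[[0,-0.002,0.04,0,0,0,-1],[0,-0.001,0.04,0,0,0,-1],[0,0,0,0,0,0,-1]]'; python3 n.py .19 .18
```

```text
t: 19.8
eef_pos: [0.531, -0.0597, 0.213]
ee_rot: [[-1.0, -0.024, -0.015], [-0.029, 0.789, 0.613], [-0.003, 0.613, -0.79]]
wrist_force: [0.5, -0.7, -4.9]
gripper_width: 0.266
(array([-59.3, -55. , 192.1]), 'tilt 0.660', 'roll 0.003 yaw -0.001') F [ 0.5 -0.7 -4.9] M [-1.3   0.04 -0.03] q3 -1.28
d now 0.1989 th 0.660 perp err x 0.1 y 0.0
0.19 0.66 [-0.    -0.     0.035] [0.0001 0.0009 0.0003]
0.18 0.66 [-0.    -0.     0.075] [0.0001 0.0009 0.0003]
```

```bash
python3 -m jog '[[0,0,0.045,0,0,0,-1],[0,0,0.045,0,0,0,-1],[0,0,0,0,0,0,-1]]'; python3 n.py .17 .15
python3 - <<'E'
from h import *
from workcell import *
o=[]
for n,(x0,y0) in dict(top=(270,120),side=(250,110)).items():
    c=read_camera(n); o.append(cv2.resize(cv2.convertScaleAbs(c["color"][y0:y0+100,x0:x0+100,::-1],alpha=1.3),(400,400),interpolation=cv2.INTER_CUBIC))
cv2.imwrite("pics/x3.png",np.hstack(o))
E
```

```text
t: 20.18
eef_pos: [0.5304, -0.0448, 0.1937]
ee_rot: [[-1.0, -0.024, -0.016], [-0.029, 0.789, 0.613], [-0.002, 0.614, -0.79]]
wrist_force: [-0.6, -0.1, -4.1]
gripper_width: 0.263
(array([-44.4, -54.9, 172.8]), 'tilt 0.661', 'roll 0.002 yaw -0.001') F [-0.6 -0.1 -4.1] M [-1.25  0.01  0.04] q3 -1.27
d now 0.1745 th 0.660 perp err x 0.0 y 0.1
0.17 0.66 [-0.001  0.     0.017] [0.0002 0.0007 0.0003]
0.15 0.66 [-0.     0.     0.097] [0.0002 0.0007 0.0003]
```

View pics/x3.png

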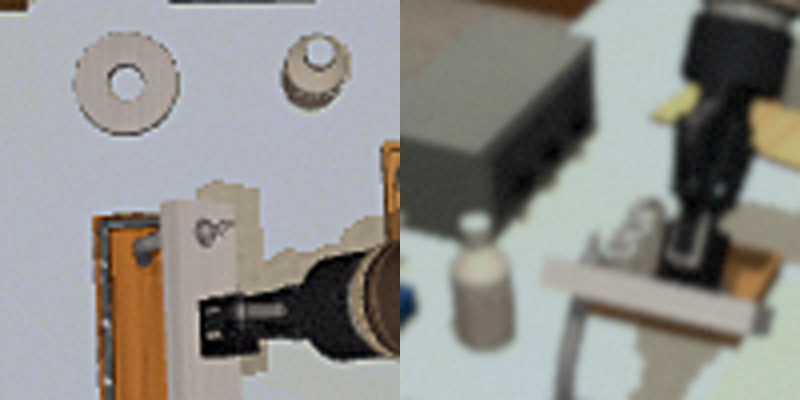

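The picture shows the bar tip sticking up through the hole at about (210,230) in the crop, so the block is threaded. I'll guide it down the leg.

```bash
cat >> n.py <<'E'
    s={"eef_pos":p,"ee_rot":R}   # next one is relative to this
E
python3 -m jog '[[0,0,0.05,0,0,0,-1],[0,0,0.05,0,0,0,-1],[0,0,0.04,0,0,0,-1],[0,0,0,0,0,0,-1]]'; python3 n.py .13 .12 .11 .1 .09 .08 .07
```

```text
t: 20.78
eef_pos: [0.5305, -0.0225, 0.1648]
ee_rot: [[-1.0, -0.024, -0.014], [-0.028, 0.789, 0.613], [-0.003, 0.613, -0.79]]
wrist_force: [-0.3, -0.4, -4.5]
gripper_width: 0.266  File "n.py", line 8
    s={"eef_pos":p,"ee_rot":R}   # next one is relative to this
IndentationError: unexpected indent
```

```bash
sed -i '8d' n.py; sed -i '7s/$/; s={"eef_pos":p,"ee_rot":R}/' n.py; python3 n.py .13 .12 .11 .1 .09 .08 .07
```

```text
(array([-22.2, -55.6, 144. ]), 'tilt 0.660', 'roll 0.004 yaw -0.002') F [-0.3 -0.4 -4.5] M [-1.3   0.    0.02] q3 -1.24
d now 0.1381 th 0.660 perp err x -0.1 y -0.6
0.13 0.66 [0.002 0.001 0.031] [0.0001 0.0012 0.0002]
0.12 0.617 [-0.     0.004  0.04 ] [ 0.0138 -0.      0.    ]
0.11 0.45 [0.    0.014 0.041] [0.0531 0.     0.    ]
0.1 0.283 [-0.     0.014  0.041] [ 0.0531 -0.      0.    ]
0.09 0.117 [0.    0.014 0.041] [ 0.0531  0.     -0.    ]
0.08 0.0 [-0.     0.009  0.041] [ 0.0371 -0.     -0.    ]
0.07 0.0 [0.   0.   0.04] [0. 0. 0.]
```

```bash
python3 -m jog '[[0.002,0.001,0.031,0,0.001,0,-1],[0,0.004,0.04,0.014,0,0,-1],[0,0.007,0.02,0.026,0,0,-1],[0,0,0,0,0,0,-1]]'; python3 n.py .11 .105 .1 .095 .09
```

```text
t: 21.28
eef_pos: [0.5299, -0.0039, 0.1483]
ee_rot: [[-1.0, -0.028, -0.013], [-0.03, 0.862, 0.505], [-0.003, 0.505, -0.863]]
wrist_force: [-0.2, 1.3, -3.6]
gripper_width: 0.265
(array([ -6.3, -55.5, 125.5]), 'tilt 0.530', 'roll 0.002 yaw 0.001') F [-0.2  1.3 -3.6] M [-1.03  0.03 -0.01] q3 -1.20
d now 0.1140 th 0.517 perp err x 1.8 y -0.5
0.11 0.45 [0.002 0.001 0.016] [0.0254 0.0006 0.0006]
0.105 0.367 [-0.     0.008  0.02 ] [ 0.0265 -0.     -0.    ]
0.1 0.283 [0.    0.008 0.02 ] [0.0265 0.     0.    ]
0.095 0.2 [0.    0.008 0.02 ] [ 0.0265  0.     -0.    ]
0.09 0.117 [0.    0.008 0.02 ] [ 0.0265 -0.     -0.    ]
```

```bash
python3 -m jog '[[0.002,0,0.016,0.025,0,0,-1],[0,0.006,0.02,0.026,0,0,-1],[0,0,0,0,0,0,-1]]'; python3 n.py .1 .095 .09 .085 .08 .075
```

```text
t: 21.65
eef_pos: [0.5295, 0.0025, 0.1414]
ee_rot: [[-1.0, -0.03, -0.008], [-0.031, 0.932, 0.361], [-0.003, 0.361, -0.933]]
wrist_force: [-0.1, 0.2, -3.5]
gripper_width: 0.261
(array([ -3.8, -55.4, 116.7]), 'tilt 0.369', 'roll 0.003 yaw 0.001') F [-0.1  0.2 -3.5] M [-0.74  0.02  0.05] q3 -1.14
d now 0.1051 th 0.368 perp err x 0.2 y -0.4
0.1 0.283 [0.001 0.008 0.02 ] [0.0273 0.0009 0.0007]
0.095 0.2 [0.    0.008 0.02 ] [ 0.0265  0.     -0.    ]
0.09 0.117 [0.    0.008 0.02 ] [ 0.0265 -0.     -0.    ]
0.085 0.033 [-0.     0.008  0.02 ] [ 0.0265 -0.     -0.    ]
0.08 0.0 [-0.     0.003  0.02 ] [0.0106 0.     0.    ]
0.075 0.0 [0.   0.   0.02] [0. 0. 0.]
```

```bash
python3 -m jog '[[0.001,0.007,0.02,0.027,0.001,0,-1],[0,0.007,0.02,0.026,0,0,-1],[0,0,0,0,0,0,-1]]'; python3 n.py .09 .085 .08 .075 .065
```

```text
t: 22.02
eef_pos: [0.5296, 0.0089, 0.1326]
ee_rot: [[-1.0, -0.029, -0.007], [-0.029, 0.978, 0.206], [0.001, 0.206, -0.979]]
wrist_force: [-1.6, 0.4, -3.7]
gripper_width: 0.263
(array([ -1.6, -55.6, 106.4]), 'tilt 0.208', 'roll -0.001 yaw -0.000') F [-1.6  0.4 -3.7] M [-0.42  0.03 -0.05] q3 -1.05
d now 0.0946 th 0.193 perp err x -0.5 y -0.6
0.09 0.117 [0.002 0.01  0.019] [ 0.0289 -0.0004 -0.0001]
0.085 0.033 [-0.     0.008  0.02 ] [ 0.0265 -0.     -0.    ]
0.08 0.0 [-0.     0.003  0.02 ] [0.0106 0.     0.    ]
0.075 0.0 [0.   0.   0.02] [0. 0. 0.]
0.065 0.0 [0.   0.   0.04] [0. 0. 0.]
```

```bash
python3 -m jog '[[0.002,0.009,0.02,0.029,0,0,-1],[0,0.008,0.02,0.026,0,0,-1],[0,0.003,0.02,0.011,0,0,-1],[0,0,0,0,0,0,-1]]'; python3 n.py .075 .065 .05 .03
```

```text
t: 22.52
eef_pos: [0.5292, 0.0134, 0.116]
ee_rot: [[-1.0, -0.023, -0.008], [-0.023, 1.0, 0.009], [0.007, 0.009, -1.0]]
wrist_force: [-1.9, 3.2, -1.7]
gripper_width: 0.266
(array([ -2.8, -55.2,  88.7]), 'tilt 0.009', 'roll -0.007 yaw -0.007') F [-1.9  3.2 -1.7] M [0.83 0.34 0.29] q3 -0.93
d now 0.0767 th 0.000 perp err x -2.8 y -0.2
0.075 0.0 [0.001 0.01  0.009] [ 0.0028 -0.0023 -0.0023]
0.065 0.0 [0.   0.   0.04] [0. 0. 0.]
0.05 0.0 [0.   0.   0.06] [0. 0. 0.]
0.03 0.0 [0.   0.   0.08] [0. 0. 0.]
```

```bash
python3 -m jog '[[0.001,0.012,0.01,0.003,-0.002,-0.002,-1],[0,0,0.035,0,0,0,-1],[0,0,0.04,0,0,0,-1],[0,0,0,0,0,0,-1]]'; python3 n.py .04 .032
```

```text
t: 23.02
eef_pos: [0.5288, 0.0136, 0.0919]
ee_rot: [[-1.0, -0.024, -0.004], [-0.024, 1.0, 0.003], [0.004, 0.003, -1.0]]
wrist_force: [0.7, 1.8, -5.5]
gripper_width: 0.262
(array([ -2.7, -54.8,  64.9]), 'tilt 0.003', 'roll -0.004 yaw -0.006') F [ 0.7  1.8 -5.5] M [0.5  0.12 0.14] q3 -0.90
d now 0.0529 th 0.000 perp err x -2.7 y 0.2
0.04 0.0 [-0.001  0.009  0.053] [ 0.001  -0.0011 -0.0019]
0.032 0.0 [0.    0.    0.032] [0. 0. 0.]
```

```bash
python3 -m jog '[[0,0.018,0.02,0.001,-0.001,-0.002,-1],[0,0.006,0.02,0,0,0,-1],[0,0,0,0,0,0,-1]]'; python3 n.py .036 .032
```

```text
t: 23.4
eef_pos: [0.5283, 0.0194, 0.081]
ee_rot: [[-1.0, -0.03, -0.001], [-0.03, 1.0, -0.001], [0.001, -0.001, -1.0]]
wrist_force: [-0.3, 0.2, -3.1]
gripper_width: 0.264
(array([  3.5, -54.6,  54.2]), 'tilt -0.001', 'roll -0.001 yaw 0.000') F [-0.3  0.2 -3.1] M [ 0.01  0.06 -0.04] q3 -0.89
d now 0.0422 th 0.000 perp err x 3.5 y 0.4
0.036 0.0 [-0.002 -0.014  0.025] [-0.0003 -0.0003  0.    ]
0.032 0.0 [0.    0.    0.016] [0. 0. 0.]
```

```bash
python3 -m jog '[[-0.002,-0.012,0.02,0,0,0,-1],[0,0,0.02,0,0,0,-1],[0,0,0,0,0,0,-1]]'; python3 n.py .032
python3 - <<'E'
from h import *
from workcell import *
c=read_camera("top"); np.savez("pics/top4.npz",**c); s=observe()
im=cv2.resize(cv2.convertScaleAbs(c["color"][160:240,270:350,::-1],alpha=1.4),(560,560),interpolation=cv2.INTER_CUBIC)
R=s["ee_rot"];B=np.c_[R[:,1],R[:,0],-R[:,2]];H=s["eef_pos"]+R@HT
f=lambda X:tuple(((proj(c,X)-[270,160]+.5)*7-.5).round().astype(int).tolist())
print("block top corners",[f(H+B@np.array([x,y,.011])) for x,y in((-.028,-.025),(.028,-.025),(.028,.135),(-.028,.135))])
print("wall outer",[f(JO+JR@np.array([x,y,.026])) for x,y in((-.038,-.09),(.038,-.09),(.038,.09),(-.038,.09))])
print("base outer",[f(JO+JR@np.array([x,y,.012])) for x,y in((-.043,-.095),(.043,-.095),(.043,.095),(-.043,.095))])
cv2.imwrite("pics/x4.png",im)
E
```

```text
t: 23.78
eef_pos: [0.5291, 0.0157, 0.0704]
ee_rot: [[-1.0, -0.029, -0.001], [-0.029, 1.0, -0.002], [0.001, -0.002, -1.0]]
wrist_force: [-0.8, 0.5, -3.7]
gripper_width: 0.268
(array([ -0.2, -55.3,  43.7]), 'tilt -0.002', 'roll -0.001 yaw -0.000') F [-0.8  0.5 -3.7] M [-0.    0.1  -0.04] q3 -0.88
d now 0.0317 th 0.000 perp err x -0.2 y -0.3
0.032 0.0 [ 0.001  0.001 -0.001] [-0.0005 -0.0003 -0.0001]
block top corners [(306, 108), (190, 113), (203, 445), (320, 440)]
wall outer [(326, 96), (171, 102), (185, 469), (341, 462)]
base outer [(335, 89), (162, 97), (177, 480), (352, 473)]
```

View pics/x4.png

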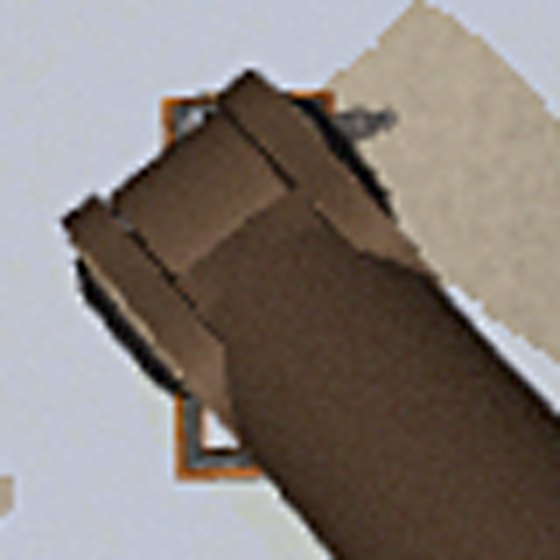

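The view is mostly covered by the arm. The jig base corners at (163,99) and (177,480) and the block corner at about (204,446) agree with the predictions to about 1 mm, so I'll lower it into the pocket.

```bash
python3 -m jog '[[0,0,0.025,0,0,0,-1],[0,0,0.015,0,0,0,-1],[0,0,0,0,0,0,-1]]'; python3 n.py .015 .011
```

```text
t: 24.2
eef_pos: [0.5294, 0.0159, 0.0601]
ee_rot: [[-1.0, -0.029, -0.0], [-0.029, 1.0, -0.001], [0.0, -0.001, -1.0]]
wrist_force: [-0.4, 0.2, -4.4]
gripper_width: 0.268
(array([ -0.1, -55.5,  33.3]), 'tilt -0.001', 'roll -0.000 yaw -0.000') F [-0.4  0.2 -4.4] M [-0.01  0.09 -0.01] q3 -0.86
d now 0.0213 th 0.000 perp err x -0.1 y -0.5
0.015 0.0 [0.002 0.    0.025] [-0.0004 -0.0001 -0.0001]
0.011 0.0 [0.    0.    0.016] [0. 0. 0.]
```

```bash
python3 -m jog '[[0.001,0,0.022,0,0,0,-1],[0,0,0,0,0,0,-1]]'; python3 -m jog '[[0,0,0.014,0,0,0,-1],[0,0,0,0,0,0,-1]]';  python3 n.py .011
```

```text
t: 24.45
eef_pos: [0.5291, 0.0159, 0.0542]
ee_rot: [[-1.0, -0.029, -0.0], [-0.029, 1.0, -0.001], [0.0, -0.001, -1.0]]
wrist_force: [-0.9, 0.4, -4.1]
gripper_width: 0.264
t: 24.7
eef_pos: [0.5292, 0.0159, 0.0505]
ee_rot: [[-1.0, -0.029, -0.0], [-0.029, 1.0, -0.001], [0.0, -0.001, -1.0]]
wrist_force: [-0.3, 0.4, -4.3]
gripper_width: 0.266
(array([ -0.1, -55.4,  23.8]), 'tilt -0.001', 'roll -0.000 yaw -0.000') F [-0.3  0.4 -4.3] M [ 0.05  0.08 -0.02] q3 -0.85
d now 0.0118 th 0.000 perp err x -0.1 y -0.4
0.011 0.0 [0.001 0.    0.003] [-0.0005 -0.     -0.0001]
```

```bash
python3 -m jog '[[0,0,0.006,0,0,0,-1]]'; python3 -m jog '[[0,0,0.005,0,0,0,-1]]'
```

```text
t: 24.82
eef_pos: [0.5294, 0.0158, 0.0496]
ee_rot: [[-1.0, -0.029, 0.0], [-0.029, 1.0, -0.002], [-0.0, -0.002, -1.0]]
wrist_force: [-7.0, -1.7, 21.5]
gripper_width: 0.267
t: 24.95
eef_pos: [0.5294, 0.0159, 0.0497]
ee_rot: [[-1.0, -0.029, 0.001], [-0.029, 1.0, -0.003], [-0.0, -0.003, -1.0]]
wrist_force: [-9.2, -3.1, 19.7]
gripper_width: 0.266
```

```bash
python3 -m jog '[[0,0,-0.004,0,0,0,-0.3],[0,0,0,0,0,0,0],[0,0,0,0,0,0,0.3],[0,0,0,0,0,0,0.3],[0,0,0,0,0,0,0.3]]'; python3 -m jog '[[0,0,-0.05,0,0,0,0.3],[0,0,-0.12,0,0,0,0.3],[0,0,-0.2,0,0,0,0.3],[0,0,-0.2,0,0,0,0.3],[0,0,-0.2,0,0,0,0.3],[0,0,-0.15,0,0,0,0.3],[0,0,0,0,0,0,0.3],[0.2,0,0,0,0,0,0.3],[0.2,0,0,0,0,0,0.3],[0.2,0,0,0,0,0,0.3],[0,0.2,0,0,0,0,0.3],[0,0.22,0,0,0,0,0.3],[0,0.22,0,0,0,0,0.3],[0,0.22,0,0,0,0,0.3],[0,0,0,0,0,0,0.3]]'
python3 - <<'E'
from h import *
from workcell import *
c=read_camera("top"); d=read_camera("side")
a=cv2.resize(cv2.convertScaleAbs(c["color"][140:240,285:415,::-1],alpha=1.4),(520,400),interpolation=cv2.INTER_CUBIC)
b=cv2.resize(cv2.convertScaleAbs(d["color"][150:290,270:365,::-1],alpha=1.3),(271,400),interpolation=cv2.INTER_CUBIC)
f=lambda X:tuple(((proj(c,X)-[285,140]+.5)*4-.5).round().astype(int).tolist())
print("seated top corners",[f(JO+JR@np.array([x,y,.034])) for x,y in((-.028,-.08),(.028,-.08),(.028,.08),(-.028,.08))])
cv2.imwrite("pics/x5.png",np.hstack([a,b])); print(observe()["joint_pos"].round(2))
E
```

```text
t: 25.58
eef_pos: [0.5309, 0.0162, 0.0518]
ee_rot: [[-1.0, -0.029, 0.004], [-0.029, 1.0, -0.003], [-0.004, -0.003, -1.0]]
wrist_force: [1.0, -0.1, 0.5]
gripper_width: 0.649
t: 27.45
eef_pos: [0.3667, 0.214, 0.288]
ee_rot: [[-1.0, -0.025, 0.002], [-0.025, 1.0, -0.013], [-0.002, -0.013, -1.0]]
wrist_force: [-0.1, 0.0, -1.2]
gripper_width: 0.646
seated top corners [(115, 145), (49, 148), (57, 335), (123, 332)]
[ 0.6   0.21 -1.37  1.91  0.23  1.21  0.74]
```

View pics/x5.png

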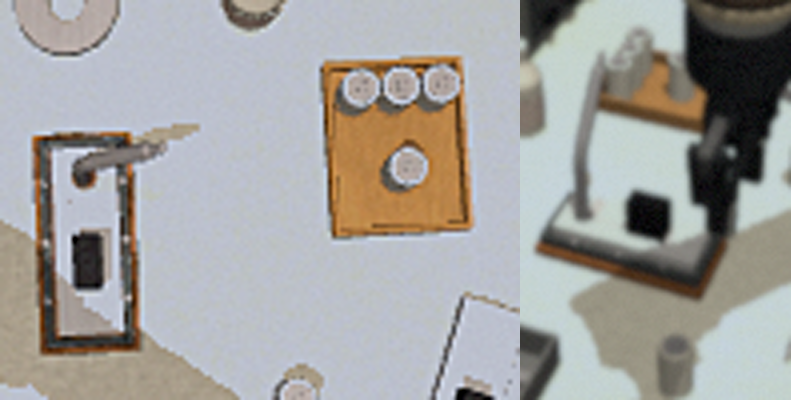

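The block lies flat in the pocket between all four walls, with corners near (52,147) and (120,332), as predicted. The bar comes up through the hole at (85,170), the cell stands upright in the tray at (408,165), and the gripper is clear.

```bash
python3 -c "
from workcell import *
print(hand_in())"
```

```text
the job is handed in; nothing more can be done
None
```

The stop block is seated flat and square in the jig pocket, and I handed the job in at about 27.5 s of the 72 s allowed. `hand_in` gives no verdict.

- **Cell:** I lifted it out of the pocket first and stood it on the free front floor of the tray. When I set it down, the wrist force spiked once to about 40 N on the held cell. The last pictures show it upright and clear of the three fixed cells.
- **Block:** I took the drilled block on the left and threaded it over the bar tip at a 38° tilt. I then guided it down around the bend in the grip, where the wrist force stayed under about 6 N.
- **Seating:** I pressed the block down to about 20 N and let go. The tool stood at 49.7 mm at contact, which is the height expected for a seated block. The last pictures show it between all four walls, with the bar through its hole and the gripper clear.

**Checks that disagreed:** the hole drifted up to about 5 mm off the bar line just above the tip and about 3.5 mm off low on the upright leg. I corrected both before going on. When the gripper closed on the handle, the block was about 5 mm from where I had measured it or was pushed that far, with no effect on the fit. I did not re-measure the bystander objects after the job.

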